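# Demagnetise the drive parts and fit the wheels

### The job

Demagnetise the parts with the wand from the cup: hold its tip steady for three seconds, about 15 mm off and without touching, first square to the middle of the sloping tape head, then straight down over the hub of every wheel lying on the bench, from the smallest wheel to the largest. Stand the wand upright in its cup again and only then fit each of those wheels fully home on a square spindle of the jig, one to a spindle, in any order. Let go of everything and leave the other things on the bench where they are.

Things in the scene. Friction and masses are not known exactly. Their poses are not given: they have to be found in the camera images.
- wand: demagnetiser wand, 195 mm long; origin at the point of its steel tip, z runs from the tip up along the handle. From the tip: a steel probe 12 mm thick for 55 mm, widening to a round grey handle 25 mm thick from 70 to 190 mm, to be gripped at 150 to 170 mm. It starts standing in the cup, tip down, leaning a little.
- cup_floor (a point): centre of the inner floor of the fixed aluminium cup that holds the wand; the cup is round, 32 mm wide inside, 42 mm outside, its rim 94 mm above this point; 90 mm square foot plate.
- head_face (a point): middle of the upper face (50 x 60 mm) of the steel tape head on its fixed sloping stand, where the dark gap line crosses; z is the face's outward normal, leaning 31 degrees from the vertical; about 65 mm above the bench.
- jig: fixed aluminium jig plate 120 x 370 x 20 mm with three square spindles 120 mm apart along its y; origin under its centre.
- pulley: chromed capstan pulley, the smallest wheel, rim 68 mm across and 18 mm thick; lies flat on the bench; origin at the centre of its underside, z up. A square steel hub 38 mm wide, its sides along x and y, rises to 45 mm and is the place to grip; a square bore of 23.5 mm, sides also along x and y, goes right through. May be absent.
- pulley_hub (a point): centre of the top of the pulley's hub (over the open bore), 45 mm above its underside; z up
- roller: black rubber-rimmed pinch roller wheel, the middle size, rim 84 mm across and 18 mm thick; lies flat on the bench; origin at the centre of its underside, z up. A square steel hub 38 mm wide, its sides along x and y, rises to 45 mm and is the place to grip; a square bore of 23.5 mm, sides also along x and y, goes right through. May be absent.
- roller_hub (a point): centre of the top of the roller's hub (over the open bore), 45 mm above its underside; z up
- flywheel: brass flywheel, the largest wheel, rim 102 mm across and 18 mm thick; lies flat on the bench; origin at the centre of its underside, z up. A square steel hub 38 mm wide, its sides along x and y, rises to 45 mm and is the place to grip; a square bore of 23.5 mm, sides also along x and y, goes right through. May be absent.
- flywheel_hub (a point): centre of the top of the flywheel's hub (over the open bore), 45 mm above its underside; z up
- spindle_left: the jig's left spindle (left is towards the jig's +y): square steel shaft 20 mm wide, sides along x and y, 38 mm tall; origin at its foot on the jig plate, z up
- spindle_middle: the jig's middle spindle (left is towards the jig's +y): square steel shaft 20 mm wide, sides along x and y, 38 mm tall; origin at its foot on the jig plate, z up
- spindle_right: the jig's right spindle (left is towards the jig's +y): square steel shaft 20 mm wide, sides along x and y, 38 mm tall; origin at its foot on the jig plate, z up
- shell: grey cassette shell 102 x 64 x 12 mm, a bystander
- screwdriver: screwdriver 180 mm long, a bystander
- jar: glass jar 64 mm wide, 70 mm tall, a bystander
- tape_roll: paper tape roll 90 mm wide, 20 mm tall, a bystander
- tape_head: the steel tape head itself, 50 x 60 x 35 mm; origin at the centre of its underside on the stand, z its outward normal
Things that resemble listed ones, but are neither listed nor needed, are in the scene too. Leave any green look-alike of the pulley alone. What is shaped like the flywheel but blue is not meant.

How it is judged:
On the way, in this order (a step that is already met when the one before it is completed fails the run):
1. hold the wand's tip steady for three seconds close to the middle of the tape head, square to its face (x of wand in the frame of head_face between -0.01 and 0.01 m and y of wand in the frame of head_face between -0.01 and 0.01 m and z of wand in the frame of head_face between 0.003 and 0.03 m and angle between the z axis of wand and the z axis of head_face, either way round below 0.2 rad and linear speed of wand below 0.03 m/s and angular speed of wand below 0.2 rad/s), for 2.4 s.
2. hold the wand's tip steady for three seconds close above the hub of the smallest wheel (the chrome pulley), on the bench (x of wand in the frame of pulley_hub between -0.01 and 0.01 m and y of wand in the frame of pulley_hub between -0.01 and 0.01 m and z of wand in the frame of pulley_hub between 0.003 and 0.03 m and angle between the z axis of wand and the z axis of pulley_hub, either way round below 0.2 rad and height (world z) of pulley below 0.012 m), for 2.4 s.
3. hold the wand's tip steady for three seconds close above the hub of the middle wheel (the rubber roller), on the bench (x of wand in the frame of roller_hub between -0.01 and 0.01 m and y of wand in the frame of roller_hub between -0.01 and 0.01 m and z of wand in the frame of roller_hub between 0.003 and 0.03 m and angle between the z axis of wand and the z axis of roller_hub, either way round below 0.2 rad and height (world z) of roller below 0.012 m), for 2.4 s.
4. hold the wand's tip steady for three seconds close above the hub of the largest wheel (the brass flywheel), on the bench (x of wand in the frame of flywheel_hub between -0.01 and 0.01 m and y of wand in the frame of flywheel_hub between -0.01 and 0.01 m and z of wand in the frame of flywheel_hub between 0.003 and 0.03 m and angle between the z axis of wand and the z axis of flywheel_hub, either way round below 0.2 rad and height (world z) of flywheel below 0.012 m), for 2.4 s.
5. stand the wand upright in its cup again and let go, the wheels still lying on the bench (horizontal distance between wand and cup_floor below 0.02 m and z of wand in the frame of cup_floor below 0.012 m and angle between wand's own z axis and vertical below 0.25 rad and linear speed of wand below 0.05 m/s and contact force between the fingers and wand below 0.1 N and height (world z) of each of pulley, roller, flywheel below 0.012 m), for 0.3 s.
At the end, for the whole second after the job is handed in: Every wheel present is down on a jig spindle (centres within 6 mm, underside within 6 mm of the plate, level within 0.15 rad) and the wand stands in its cup (tip within 12 mm of the cup's floor and 20 mm of its centre, within 0.25 rad of upright) (horizontal distance between wand and cup_floor below 0.02 m and z of wand in the frame of cup_floor below 0.012 m and angle between wand's own z axis and vertical below 0.25 rad and linear speed of wand below 0.05 m/s and ((horizontal distance between pulley and spindle_left below 0.006 m and z of pulley in the frame of spindle_left below 0.006 m) or (horizontal distance between pulley and spindle_middle below 0.006 m and z of pulley in the frame of spindle_middle below 0.006 m) or (horizontal distance between pulley and spindle_right below 0.006 m and z of pulley in the frame of spindle_right below 0.006 m)) and angle between each of pulley, roller, flywheel's own z axis and vertical below 0.15 rad and ((horizontal distance between roller and spindle_left below 0.006 m and z of roller in the frame of spindle_left below 0.006 m) or (horizontal distance between roller and spindle_middle below 0.006 m and z of roller in the frame of spindle_middle below 0.006 m) or (horizontal distance between roller and spindle_right below 0.006 m and z of roller in the frame of spindle_right below 0.006 m)) and ((horizontal distance between flywheel and spindle_left below 0.006 m and z of flywheel in the frame of spindle_left below 0.006 m) or (horizontal distance between flywheel and spindle_middle below 0.006 m and z of flywheel in the frame of spindle_middle below 0.006 m) or (horizontal distance between flywheel and spindle_right below 0.006 m and z of flywheel in the frame of spindle_right below 0.006 m))); the robot touches nothing.
It fails at once if the wand presses on the tape head or a wheel (contact force between wand and tape_head above 1 N or contact force between wand and pulley above 1 N or contact force between wand and roller above 1 N or contact force between wand and flywheel above 1 N).
It fails at once if the other things on the bench are disturbed (distance of any of shell, screwdriver, jar, tape_roll from where it was at the start of the episode above 0.05 m).
Of pulley, roller, flywheel only 2 to 3 are there at a start; the rules pass over those that are not, and their reading is None.
At some moment in a run one of pulley, roller, flywheel may be knocked a few centimetres aside while the robot is not near it.
It also fails if it takes over 210 s, if anything falls off the work surface, if the arm or the gripper's body presses on something with over 40 N, if the wrist force passes 120 N, or if a joint passes its speed limit or range.

### The arm

A 6-joint arm with a two-finger parallel gripper is mounted at the origin on the work surface. World frame = base frame: x ahead of the robot, y to its left, z up, the work surface at z = 0. Lengths are in m, angles in rad, forces in N, time in s.
With the tool pointing down it reaches from about 0.425 to 0.95 m from the base axis. Payload 3.5 kg.
Tool frame: the origin (TCP) lies at the very end of the fingers, on their centre line; the grasp point (between the pads) lies 19 mm behind it (ctrl.pinch_z is the distance from the TCP to the grasp point, in m); z points along the fingers, y is the line along which they close (so a half turn about z gives the same grasp; the last joint's range is limited). The gripper opens to 85 mm and grips with 20 to 120 N. Pads are 22 mm wide; open, the fingers measure 114 mm over their backs; the gripper's body (76 mm by 85 mm) begins 54 mm behind the grasp point. The pads swing forward as they close: fully open they stand 13 mm farther back than shut.
Start: joints at [1.025, 0.286, 1.577, -0, 1.279, -0.15], TCP at [0.26, 0.623, 0.231] pointing down, gripper open.
Joint ranges: [-2.77, 2.77], [-0.9, 2.22], [0.21, 2.48], [-1.53, 4.67], [0.24, 2.81], [-2.84, 2.84]. Speed limits (rad/s): [2.79, 2.79, 3.14, 3.14, 3.14, 3.14].

### API

Orientations are given as a unit quaternion [x, y, z, w].
In Python, from plant import ctrl gives the robot as it stands. The module is installed in compiled form; this text tells all that it offers.
- The arm moves only by the shell command python3 -m crank 'ROWS' [OPENING] [FORCE]. ROWS is JSON, a list of rows, each a list of 6 numbers: the shift along the tool's x, y, z in cm, then the turn, a rotation vector about the tool's x, y, z in rad. In form: [[tx, ty, tz, rx, ry, rz], ...]. A call has 1 to 10 rows; each row is the pose to reach, as a shift and turn from the pose commanded when the call began, along the tool's axes at that moment; what a row does not reach only later rows make up. A row lasts 1/10 s, in which the tool goes at most 50 mm and 8.59 degrees, less where a joint would pass 70% of its speed; a pose out of reach is approached as far as the arm can. A call with a gripper value outside its range is refused whole. OPENING is the opening, from 0 (shut) to 1 (fully open), set as the call begins (- or left out, the last holds). The fingers move at their own pace and stop on an object; FORCE is the grip in N (left out, the last holds). Time passes only in rows, so rows that repeat a pose let the fingers close. It gives the time, the measured TCP pose, the force, the opening and the grip force at its end, in the units of the state.
- ctrl.get_state(): the state, without advancing time (a new reading comes with each control period).
- ctrl.read_camera(name): name is "scene" or "top" or "wrist"; returns (picture, depth): 384x512x3 uint8, blue, green, red; 384x512 float32, m along the optical axis (not along the pixel's ray), 0 where there is no reading.
- ctrl.camera_info(name): a dict with "K" (3x3 intrinsics, pixels), "origin" and "orientation" of the camera in the world. Camera axes: x right, y down, z forward; pixel columns grow to the right and rows downward; lengths in m; the calibration is good to about 2 mm. A picture is of the moment at which its call begins: read the wrist's pose just before it. camera_info takes no time and is no camera call; for the wrist camera it gives the pose at the moment of the call.
- ctrl.sign_off(): hands the job in; it is judged then, once.
The state is a dict: "time": time; "qpos": joint angles; "dq": joint speeds; "joint_efforts": joint torques, N m; "eef_pos": TCP position; "tcp_rot": TCP orientation; "contact_force": force on the tool from outside, world axes, zero at the start; "wrist_torque": the same for the moment, N m; "opening": opening from 0.0 (shut) to 1.0 (fully open); "finger_force": force on a finger pad.
Only numpy, scipy, OpenCV 4.12 (cv2) and the standard library are available. Lean on these libraries where they do the work, as an engineer would, in place of code of your own. Each camera call takes 0.05 s, during which the arm holds its last target. There are 200 camera calls.

## Working session

There is one attempt and no reset: what is moved stays moved. The work goes in short steps, Python scripts to look and compute and a shell command to move; the robot and the scene stay as the last step left them, time stands still between calls to the robot, and variables do not carry over. Pictures are saved under pics/ and viewed, at most 14 in all, crops included, and the job is handed in when it is done.

```bash
mkdir -p pics; ls
python3 - <<'E'
from plant import ctrl
import cv2,numpy as np
np.set_printoptions(precision=4,suppress=True)
s=ctrl.get_state(); print({k:np.round(v,3) for k,v in s.items()}, ctrl.pinch_z)
for n in ("scene","top"):
    c=ctrl.camera_info(n); print(n,c)
    p,d=ctrl.read_camera(n); cv2.imwrite(f"pics/{n}0.png",p); np.savez(f"{n}0.npz",p=p,d=d)
E
```

```text
pics
{'time': np.float64(0.0), 'qpos': array([ 1.025,  0.287,  1.578,  0.   ,  1.279, -0.15 ]), 'dq': array([-0.   ,  0.001, -0.   , -0.   , -0.   , -0.   ]), 'joint_efforts': array([  0.   , -40.597, -29.263,  -0.   ,   0.006,   0.   ]), 'eef_pos': array([0.26 , 0.622, 0.23 ]), 'tcp_rot': array([ 0.197,  0.98 , -0.001, -0.   ]), 'contact_force': array([ 0.096, -0.07 ,  0.618]), 'wrist_torque': array([-0.015, -0.032, -0.028]), 'finger_force': np.float64(0.0), 'opening': np.float64(0.996)} 0.0187
scene {'K': array([[377.4639,   0.    , 258.5758],
       [  0.    , 377.4639, 195.5308],
       [  0.    ,   0.    ,   1.    ]]), 'origin': array([1.2824, 0.3365, 0.6977]), 'orientation': array([ 0.4993,  0.7401, -0.3728, -0.2528])}
top {'K': array([[469.627 ,   0.    , 257.0981],
       [  0.    , 469.627 , 189.2082],
       [  0.    ,   0.    ,   1.    ]]), 'origin': array([0.3467, 0.0074, 1.1088]), 'orientation': array([-0.7038,  0.707 , -0.0541,  0.0436])}
```

View pics/top0.png

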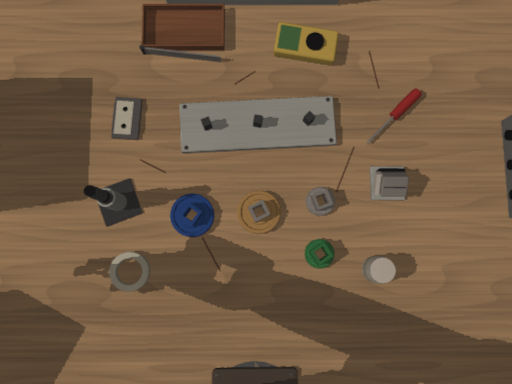

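View pics/scene0.png

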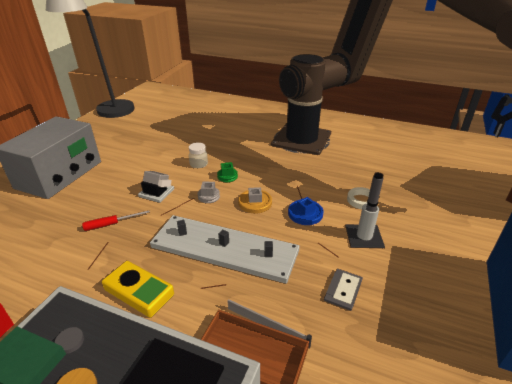

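The top view shows the jig at (258,125), chrome pulley (320,201), flywheel (260,212), wand and cup (118,200) and tape head (390,185). The blue and green look-alikes are at (192,215) and (320,253), and I see no roller. Next is an enlarged crop with depth points.

```bash
cat > h.py <<'E'
from plant import ctrl
import cv2,numpy as np
from scipy.spatial.transform import Rotation as R
np.set_printoptions(precision=4,suppress=True)
def grab(n,name=None):
    c=ctrl.camera_info(n); p,d=ctrl.read_camera(n)
    if name: cv2.imwrite(f"pics/{name}.png",p)
    return c,p,d
def dirs(c,uv):
    uv=np.atleast_2d(np.asarray(uv,float)); k=np.linalg.inv(c["K"])
    return R.from_quat(c["orientation"]).apply(np.c_[uv,np.ones(len(uv))]@k.T)
def plane(c,uv,z):
    v=dirs(c,uv); return c["origin"]+v*((z-c["origin"][2])/v[:,2])[:,None]
def cloud(c,d):
    v,u=np.mgrid[:d.shape[0],:d.shape[1]]
    q=c["origin"]+dirs(c,np.c_[u.ravel(),v.ravel()])*d.reshape(-1,1)
    return q.reshape(*d.shape,3)
def rel(target_pos,target_rot):
    "shift (cm) and rotvec from current measured pose, in tool axes"
    s=ctrl.get_state(); r=R.from_quat(s["tcp_rot"])
    return r.inv().apply(np.asarray(target_pos)-s["eef_pos"])*100,(r.inv()*target_rot).as_rotvec()
E
python3 - <<'E'
from h import *
z=np.load("top0.npz");p,d=z["p"],z["d"];c=ctrl.camera_info("top")
cl=cloud(c,d)
for uv in [(30,300),(260,130),(100,195),(110,200),(390,185),(395,182),(328,201),(267,212),(206,123)]:
    print(uv,cl[uv[1],uv[0]])
cv2.imwrite("pics/c1.png",cv2.resize(p[95:245,170:370],None,fx=4,fy=4,interpolation=cv2.INTER_CUBIC))
a=p[150:230,75:145]; b=p[150:230,355:425]
cv2.imwrite("pics/c2.png",cv2.resize(np.hstack([a,b]),None,fx=5.6,fy=5.6,interpolation=cv2.INTER_CUBIC))
E
```

```text
(30, 300) [0.2463 0.512  0.0011]
(260, 130) [ 0.6399 -0.0169  0.0225]
(100, 195) [0.4667 0.3085 0.169 ]
(110, 200) [0.4648 0.3091 0.0987]
(390, 185) [ 0.4997 -0.307   0.0701]
(395, 182) [ 0.5065 -0.3186  0.0701]
(328, 201) [ 0.4676 -0.1718  0.0384]
(267, 212) [ 0.4419 -0.031   0.049 ]
(206, 123) [0.6471 0.1081 0.0576]
```

View pics/c1.png

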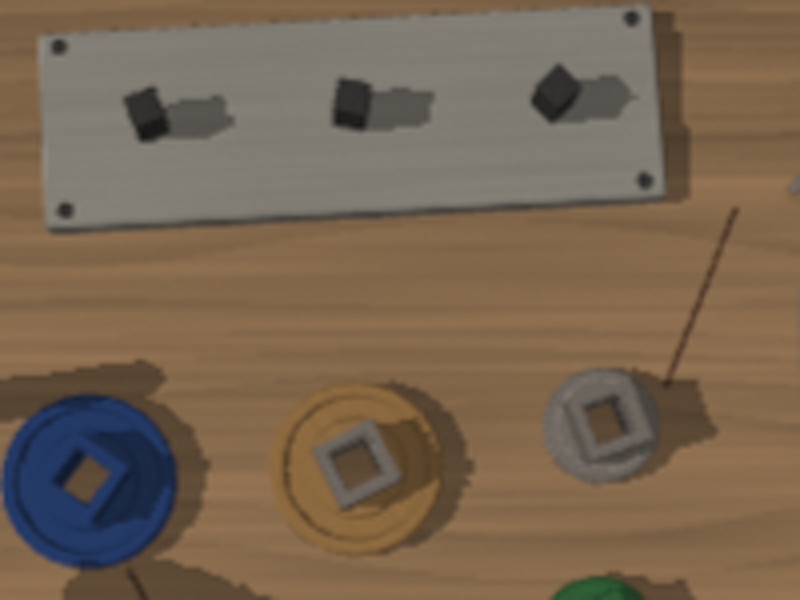

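View pics/c2.png

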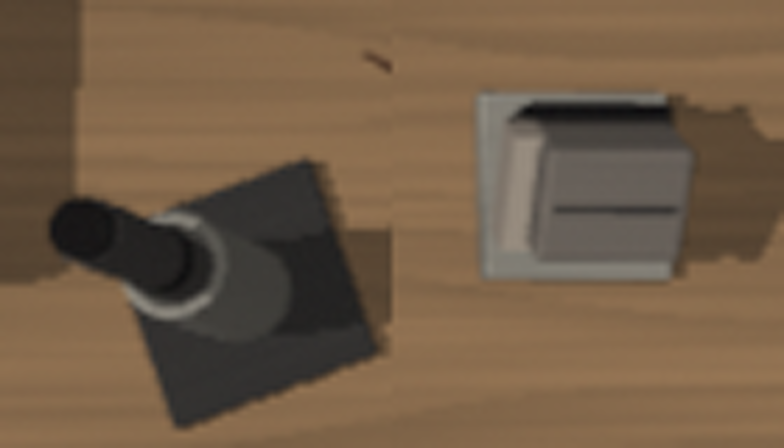

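The crops show square hubs at different yaws: flywheel crop (357,465), pulley (603,420). The three spindles also have different yaws. The head face has its gap line at crop (615,210), and the wand leans in the cup. Now to measure these.

Run:
```python
from h import *
z=np.load("top0.npz");p,d=z["p"],z["d"];c=ctrl.camera_info("top")
cl=cloud(c,d)
f=lambda x,y:(355+(x-392)/5.6-0.4,150+y/5.6-0.4)
cor=np.array([f(551,150),f(692,150),f(680,262),f(540,260)])
m=np.zeros(d.shape,np.uint8); cv2.fillConvexPoly(m,cor.astype(np.int32),1); m=cv2.erode(m,np.ones((3,3)))
q=cl[m>0]; q=q[q[:,2]>0.02]
A=np.c_[q[:,:2],np.ones(len(q))]; k,*_=np.linalg.lstsq(A,q[:,2],rcond=None)
res=q[:,2]-A@k; g=abs(res)<.006; k,*_=np.linalg.lstsq(A[g],q[g,2],rcond=None)
n=np.array([-k[0],-k[1],1]);n/=np.linalg.norm(n); print("face n",n,np.degrees(np.arccos(n[2])),"rms",res.std(),len(q))
v=dirs(c,np.r_[cor,[f(616,210)]]); o=c["origin"]
t=(k[2]+k[0]*o[0]+k[1]*o[1]-o[2])/(v[:,2]-k[0]*v[:,0]-k[1]*v[:,1]); P=o+v*t[:,None]
print(P); print("sides",np.linalg.norm(P[1:4]-P[:3],axis=1),"centre",P[:4].mean(0))
# wand: dark points above rim
w=(cl[...,2]>0.105)&(cl[...,2]<0.23); w[:150]=0;w[230:]=0;w[:,:75]=0;w[:,145:]=0
q=cl[w]; print("wand pts",len(q),q[:,2].min(),q[:,2].max())
for a,b in ((.1,.13),(.13,.16),(.16,.18),(.18,.21)):
    s=q[(q[:,2]>=a)&(q[:,2]<b)]
    if len(s): print(a,len(s),s.mean(0),s.min(0),s.max(0))
# hubs
for nm,(u,vv) in dict(fly=(259,211),pul=(321,200)).items():
    hm=(cl[...,2]>0.034)&(cl[...,2]<.06); b=np.zeros_like(hm); b[vv-14:vv+15,u-14:u+15]=1; q=cl[hm&b]
    print(nm,len(q),np.median(q,0),cv2.minAreaRect((q[:,:2]*1000).astype(np.float32)))
for y,u,vv in (("L",206,122),("M",257,120),("R",308,118)):
    hm=(cl[...,2]>0.048)&(cl[...,2]<.07); b=np.zeros_like(hm); b[vv-12:vv+13,u-12:u+13]=1; q=cl[hm&b]
    print(y,len(q),np.median(q,0),cv2.minAreaRect((q[:,:2]*1000).astype(np.float32)) if len(q) else 0)
```

```text
face n [-0.5014  0.0083  0.8652] 30.098076627492848 rms 0.0020058412832191313 464
[[ 0.5179 -0.2895  0.0788]
 [ 0.5177 -0.3458  0.0792]
 [ 0.4757 -0.347   0.0549]
 [ 0.4767 -0.29    0.0549]
 [ 0.4955 -0.3184  0.0661]]
sides [0.0563 0.0485 0.057 ] centre [ 0.497  -0.3181  0.067 ]
wand pts 311 0.10594092593669369 0.20544664586387307
0.1 55 [0.4683 0.3106 0.1204] [0.4578 0.3055 0.1059] [0.4877 0.3237 0.1298]
0.13 54 [0.4673 0.3102 0.1455] [0.4589 0.3061 0.1306] [0.481  0.3204 0.1598]
0.16 43 [0.4687 0.3102 0.1694] [0.4589 0.3067 0.1601] [0.4822 0.3205 0.1798]
0.18 159 [0.4699 0.3162 0.1978] [0.4587 0.3065 0.1804] [0.4832 0.3297 0.2054]
fly 192 [ 0.445  -0.013   0.0459] ((445.4381408691406, -13.19392204284668), (37.739593505859375, 38.025455474853516), 26.519935607910156)
pul 203 [ 0.47   -0.1577  0.0459] ((470.41253662109375, -157.48043823242188), (38.05552673339844, 39.07437515258789), 20.571449279785156)
L 83 [0.6494 0.1079 0.0583] ((650.4464721679688, 107.93737030029297), (20.159751892089844, 19.600574493408203), 27.053918838500977)
M 76 [ 0.6556 -0.0116  0.0588] ((656.04931640625, -11.505167007446289), (19.697038650512695, 19.181957244873047), 80.13953399658203)
R 84 [ 0.6612 -0.1314  0.0583] ((662.420654296875, -130.9837188720703), (20.29841423034668, 19.89916229248047), 40.877952575683594)
```

Run:
```python
from h import *
z=np.load("top0.npz");p,d=z["p"],z["d"];c=ctrl.camera_info("top")
cl=cloud(c,d)[150:230,75:145].reshape(-1,3)
q=cl[(cl[:,2]>.09)&(cl[:,2]<.104)]; print("rim",len(q),np.median(q,0),q.min(0),q.max(0), cv2.minEnclosingCircle((q[:,:2]*1000).astype(np.float32)))
q=cl[(cl[:,2]>.197)]; print("top",len(q),np.median(q,0),cv2.minEnclosingCircle((q[:,:2]*1000).astype(np.float32)))
print(plane(c,[106.2,197.3],.1))
c=ctrl.camera_info("scene"); z=np.load("scene0.npz"); cl=cloud(c,z["d"])
w=cl[165:250,340:390].reshape(-1,3)
for a in np.arange(.09,.21,.015):
    s=w[(w[:,2]>=a)&(w[:,2]<a+.015)]
    if len(s): print("scene",a.round(3),len(s),s.mean(0),s.min(0)[:2],s.max(0)[:2])
print(rel([.471,.318,.232],R.from_quat([0,1,0,0])))
```

```text
rim 133 [0.4655 0.3088 0.0998] [0.45   0.2971 0.0904] [0.4909 0.3359 0.1039] ((470.4107666015625, 317.2021789550781), 20.82655143737793)
top 135 [0.4685 0.3163 0.202 ] ((411.6288757324219, 167.65504455566406), 172.9456024169922)
[[0.4705 0.3171 0.1   ]]
scene 0.09 130 [0.4821 0.3192 0.0979] [0.4581 0.2985] [0.496  0.3401]
scene 0.105 47 [0.4822 0.3213 0.1127] [0.4736 0.3092] [0.487  0.3333]
scene 0.12 55 [0.4814 0.3201 0.127 ] [0.4744 0.3077] [0.4861 0.3327]
scene 0.135 51 [0.4817 0.3205 0.1427] [0.4736 0.3082] [0.4878 0.3324]
scene 0.15 55 [0.4815 0.3208 0.1576] [0.4739 0.3085] [0.4868 0.3325]
scene 0.165 53 [0.4816 0.3206 0.1728] [0.4734 0.3083] [0.4864 0.3326]
scene 0.18 58 [0.4813 0.3207 0.1876] [0.4719 0.3081] [0.4868 0.3327]
scene 0.195 61 [0.4753 0.3203 0.2001] [0.4619 0.3088] [0.4844 0.3313]
(array([-31.2107, -19.9387,  -0.1603]), array([-0.002 , -0.0008, -0.3958]))
```

```bash
python3 -m crank '[[-31.2,-20,0,0,0,-0.396],[-31.2,-20,0,0,0,-0.396],[-31.2,-20,0,0,0,-0.396],[-31.2,-20,0,0,0,-0.396],[-31.2,-20,0,0,0,-0.396],[-31.2,-20,0,0,0,-0.396],[-31.2,-20,0,0,0,-0.396],[-31.2,-20,0,0,0,-0.396],[-31.2,-20,0,0,0,-0.396],[-31.2,-20,0,0,0,-0.396]]' 1 40
python3 - <<'E'
from h import *
c,p,d=grab("wrist","w1"); print(c["origin"],R.from_quat(c["orientation"]).as_matrix())
print(rel([.471,.3185,.152],R.from_quat([0,1,0,0])), ctrl.get_state()["qpos"])
E
```

```text
time: 1.1
eef_pos: [0.4708, 0.3177, 0.2308]
tcp_rot: [0.001, 1.0, 0.0, -0.001]
contact_force: [0.3, 0.9, -0.4]
opening: 1.0
finger_force: 0.0
[0.3913 0.3172 0.3732] [[ 0.0009  0.9514  0.3079]
 [ 1.     -0.0009 -0.0003]
 [ 0.      0.3079 -0.9514]]
(array([-0.0669,  0.0106,  7.8935]), array([ 0.0001, -0.001 ,  0.0004])) [ 0.4162  0.0526  1.8435  0.0005  1.2464 -1.1552]
```

View pics/w1.png

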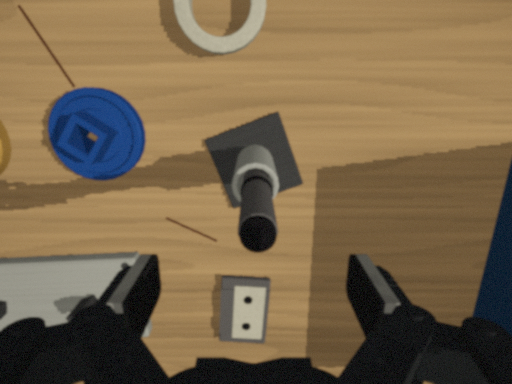

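The wrist view shows the wand between the fingers at (257,232), and it stands practically vertical. I'll descend and grip.

```bash
python3 -m crank '[[0,0,4,0,0,0],[0,0,7,0,0,0],[0,0,8,0,0,0],[0,0,8,0,0,0],[0,0,8,0,0,0]]' 1 40; python3 -m crank '[[0,0,0,0,0,0],[0,0,0,0,0,0],[0,0,0,0,0,0],[0,0,0,0,0,0],[0,0,0,0,0,0],[0,0,0,0,0,0],[0,0,0,0,0,0],[0,0,0,0,0,0],[0,0,0,0,0,0],[0,0,0,0,0,0]]' 0 60;  python3 -m crank '[[0,0,-4,0,0,0],[0,0,-8,0,0,0],[0,0,-12,0,0,0],[0,0,-16,0,0,0],[0,0,-16,0,0,0],[0,0,-16,0,0,0]]'
python3 - <<'E'
from h import *
c,p,d=grab("wrist"); c2,p2,d2=grab("scene")
cv2.imwrite("pics/w2.png",np.hstack([cv2.resize(p,(400,300)),cv2.resize(p2,(400,300))]))
E
```

```text
time: 1.65
eef_pos: [0.4714, 0.319, 0.1527]
tcp_rot: [-0.001, 1.0, 0.0, 0.001]
contact_force: [0.1, 0.6, 0.6]
opening: 1.001
finger_force: 0.0
time: 2.65
eef_pos: [0.4714, 0.3181, 0.152]
tcp_rot: [-0.0, 1.0, 0.0, 0.001]
contact_force: [-0.0, 0.2, 5.4]
opening: 0.276
finger_force: 58.7
time: 3.25
eef_pos: [0.4708, 0.318, 0.311]
tcp_rot: [-0.0, 1.0, 0.0, -0.0]
contact_force: [0.8, 0.0, -1.9]
opening: 0.279
finger_force: 59.8
```

View pics/w2.png

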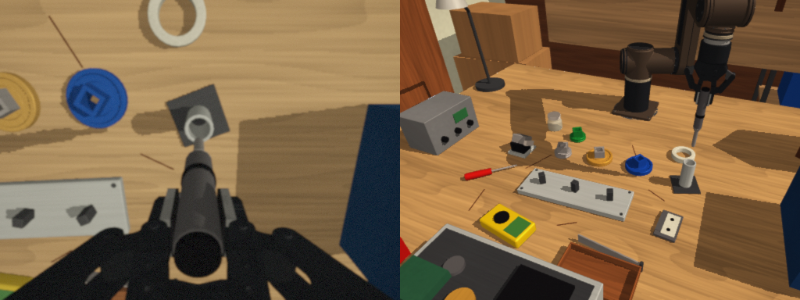

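The wand is gripped and clear of the cup. I'll measure its axis and tip.

```bash
cat > tip.py <<'E'
from h import *
def tip():
    s=ctrl.get_state(); r=R.from_quat(s["tcp_rot"]); out=[]
    for n in ("scene","wrist","top"):
        c,p,d=grab(n); cl=cloud(c,d).reshape(-1,3)[d.ravel()>0]
        t=r.inv().apply(cl-s["eef_pos"])
        t=t[(np.hypot(t[:,0],t[:,1])<.03)&(t[:,2]>.008)&(t[:,2]<.17)]
        print(n,len(t), "max z",np.sort(t[:,2])[-6:] if len(t)>6 else "")
        vd=r.inv().apply(-c["origin"]+s["eef_pos"]); vd/=np.linalg.norm(vd)
        for a,b,rad in ((.015,.07,.0125),(.092,.145,.006)):
            q=t[(t[:,2]>a)&(t[:,2]<b)]
            if len(q)>15: print("  z %.3f n %d mean"%(q[:,2].mean(),len(q)),q[:,:2].mean(0),"min",q[:,:2].min(0),"max",q[:,:2].max(0))
        print("  view dir in tool",vd)
    return
if __name__=="__main__": tip()
E
python3 tip.py
```

```text
scene 427 max z [0.1406 0.1407 0.1411 0.1429 0.1451 0.1458]
  z 0.042 n 245 mean [-0.0105  0.0006] min [-0.017  -0.0126] max [0.0015 0.0135]
  z 0.117 n 91 mean [-0.0051  0.0009] min [-0.009 -0.005] max [-0.0012  0.0066]
  view dir in tool [ 0.8995 -0.0201  0.4364]
wrist 1802 max z [0.1409 0.1413 0.1416 0.1421 0.1428 0.1431]
  z 0.038 n 1272 mean [0.0082 0.0001] min [-0.005  -0.0131] max [0.0121 0.0134]
  z 0.119 n 192 mean [0.0032 0.0006] min [-0.0019 -0.0051] max [0.0046 0.0066]
  view dir in tool [-0.4891  0.0035  0.8722]
top 182 max z [0.1342 0.135  0.1378 0.1387 0.1388 0.1431]
  z 0.046 n 114 mean [ 0.0063 -0.0086] min [-0.0084 -0.0139] max [0.0133 0.0053]
  z 0.118 n 49 mean [ 0.0018 -0.0046] min [-0.0051 -0.007 ] max [0.0062 0.0004]
  view dir in tool [-0.1464  0.3595  0.9216]
```

The wand is aligned with the tool axis, with its tip at tool (-0.001, 0, 0.1455). Transit to the head next.

```bash
python3 -m crank '[[0,-5,0,0,0,0],[1,-10,0,0,0,0],[1,-15,0,0,0,0],[1,-20,0,0,0,0],[1,-25,0,0,0,0],[1,-30,0,0,0,0],[1,-35,0,0,0,0],[1,-40,0,0,0,0],[1,-44,0,0,0,0],[1,-46,0,0,0,0]]'; python3 -m crank '[[0,-5,0,0,0,0],[1,-10,0,0,0,0],[2,-14,0,0,0,0],[3,-17,0,0,0,0],[3,-17.5,0,0,0,0],[3,-17.5,0,0,0,0]]'
python3 - <<'E'
from h import *
n=np.array([-np.sin(np.radians(31)),0.004,np.cos(np.radians(31))]);n/=np.linalg.norm(n)
z=-n;y=np.array([0,1,0])-z*z[1];y/=np.linalg.norm(y);r=R.from_matrix(np.c_[np.cross(y,z),y,z])
for off in (.07,.016):
    t=np.array([.4965,-.318,.0655])+off*n-r.apply([-.001,.0005,.1455]); print(t,rel(t,r))
print(ctrl.get_state()["qpos"])
E
```

```text
time: 4.5
eef_pos: [0.4603, -0.145, 0.31]
tcp_rot: [0.002, 1.0, 0.0, -0.001]
contact_force: [-0.1, -0.1, -1.4]
opening: 0.277
finger_force: 59.8
time: 5.1
eef_pos: [0.4306, -0.3175, 0.31]
tcp_rot: [0.001, 1.0, 0.001, -0.001]
contact_force: [-1.1, -0.0, -1.4]
opening: 0.272
finger_force: 59.8
[ 0.3847 -0.3176  0.2497] (array([ 4.585 , -0.0362,  6.0363]), array([ 0.0055, -0.5425, -0.0012]))
[ 0.4125 -0.3179  0.2034] (array([ 1.7972, -0.0627, 10.6609]), array([ 0.0055, -0.5425, -0.0012]))
[-0.8253 -0.0759  1.8266  0.0004  1.3934 -2.3943]
```

```bash
python3 -m crank '[[2,0,1,0,-0.14,0],[3,0,2,0,-0.28,0],[4,0,4,0,-0.42,0],[4.6,0,6,0.005,-0.54,0],[4.6,0,6,0.005,-0.543,0],[4.6,0,6,0.005,-0.543,0],[4.6,0,6,0.005,-0.543,0],[4.6,0,6,0.005,-0.543,0]]'
python3 tip.py
python3 - <<'E'
from h import *
n=np.array([-np.sin(np.radians(31)),0.004,np.cos(np.radians(31))]);n/=np.linalg.norm(n)
z=-n;y=np.array([0,1,0])-z*z[1];y/=np.linalg.norm(y);r=R.from_matrix(np.c_[np.cross(y,z),y,z])
t=np.array([.4965,-.318,.0655])+.016*n-r.apply([-.001,.0005,.1455]); print(t,rel(t,r))
c,p,d=grab("scene"); a=cv2.resize(p[100:250,80:280],(400,300))
c,p,d=grab("wrist"); cv2.imwrite("pics/h1.png",np.hstack([a,cv2.resize(p,(400,300))]))
E
```

```text
time: 5.9
eef_pos: [0.3993, -0.3074, 0.2618]
tcp_rot: [0.009, 0.966, -0.006, 0.259]
contact_force: [0.1, 0.5, -1.0]
opening: 0.274
finger_force: 59.8
scene 312 max z [0.1409 0.1415 0.1421 0.1434 0.1439 0.1451]
  z 0.042 n 169 mean [-0.0086  0.0055] min [-0.0167 -0.0113] max [0.008  0.0151]
  z 0.118 n 73 mean [-0.0041  0.0031] min [-0.0099 -0.0041] max [0.0038 0.0078]
  view dir in tool [ 0.8267 -0.5608 -0.0451]
wrist 1799 max z [0.1405 0.1405 0.1413 0.142  0.1426 0.1427]
  z 0.038 n 1275 mean [0.0087 0.0001] min [-0.0046 -0.0134] max [0.0124 0.0136]
  z 0.119 n 192 mean [0.0036 0.0007] min [-0.0016 -0.0049] max [0.005  0.0067]
  view dir in tool [-0.491   0.0031  0.8711]
top 319 max z [0.1353 0.1375 0.1391 0.1393 0.1408 0.1493]
  z 0.041 n 206 mean [-0.0088  0.0055] min [-0.0153 -0.0122] max [0.0066 0.0133]
  z 0.115 n 66 mean [-0.0046  0.0029] min [-0.0076 -0.0034] max [0.0044 0.0065]
  view dir in tool [ 0.4119 -0.3405  0.8452]
[ 0.4125 -0.3179  0.2034] (array([ 1.654 , -1.0171,  5.6612]), array([-0.0113, -0.0185, -0.0169]))
```

View pics/h1.png

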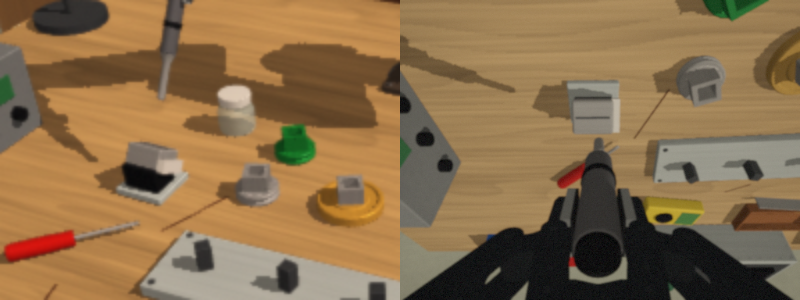

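The scene crop shows the wand tip above the head and jar, and the wrist view shows it pointing at the head. The last pose was cut short by reach, so I'll check the joints and cross-check the face from the wrist depth.

Run:
```python
from h import *
print(ctrl.get_state()["qpos"])
for nm in ("wrist","top"):
    c,p,d=grab(nm); cl=cloud(c,d).reshape(-1,3)
    q=cl[(cl[:,0]>.46)&(cl[:,0]<.535)&(abs(cl[:,1]+.318)<.04)&(cl[:,2]>.045)&(cl[:,2]<.09)]
    q0=q
    for i in range(5):
        A=np.c_[q[:,:2],np.ones(len(q))]; k,*_=np.linalg.lstsq(A,q[:,2],rcond=None)
        res=q0[:,2]-np.c_[q0[:,:2],np.ones(len(q0))]@k; q=q0[abs(res)<(.006 if i<3 else .004)]
    n=np.array([-k[0],-k[1],1]);n/=np.linalg.norm(n)
    lo,hi=np.percentile(q,1.5,0),np.percentile(q,98.5,0)
    print(nm,len(q0),len(q),n,np.degrees(np.arccos(n[2])),lo,hi,(lo+hi)/2)
```

```text
[-1.0852 -0.3384  2.1965  0.5183  1.0686 -2.8384]
wrist 2547 2253 [-0.5252  0.0081  0.851 ] 31.683501339688668 [ 0.4763 -0.3465  0.0501] [ 0.5164 -0.2892  0.076 ] [ 0.4964 -0.3179  0.0631]
top 777 308 [-0.2426  0.1805  0.9532] 17.602893380636182 [ 0.4768 -0.3471  0.0542] [ 0.5255 -0.2803  0.0762] [ 0.5011 -0.3137  0.0652]
```

Joint 6 hit its limit. Turning the tool about the wand axis gives it room.

```bash
cat > head.py <<'E'
from h import *
n=np.array([-np.sin(np.radians(31)),0.004,np.cos(np.radians(31))]);n/=np.linalg.norm(n)
z=-n;y=np.array([0,1,0])-z*z[1];y/=np.linalg.norm(y);r=R.from_matrix(np.c_[np.cross(y,z),y,z])*R.from_euler("z",.7)
for off in (.07,.016):
    t=np.array([.4964,-.318,.0655])+off*n-r.apply([-.001,.0005,.1455]); print(t,rel(t,r))
s=ctrl.get_state(); q=R.from_quat(s["tcp_rot"]); tp=s["eef_pos"]+q.apply([-.001,.0005,.1455])-np.array([.4964,-.318,.0655])
print("tip in face frame (n, perp)",tp@n, np.linalg.norm(tp-(tp@n)*n), "angle",np.arccos(-q.as_matrix()[:,2]@n), s["qpos"])
E
python3 -m crank '[[0,0,0,0,0,0.14],[0,0,0,0,0,0.28],[0,0,0,0,0,0.42],[0,0,0,0,0,0.56],[0,0,0,0,0,0.7],[0,0,0,0,0,0.7]]'; python3 head.py
```

```text
time: 6.85
eef_pos: [0.3981, -0.3068, 0.2597]
tcp_rot: [0.342, 0.904, 0.084, 0.244]
contact_force: [-0.3, 0.1, -1.4]
opening: 0.279
finger_force: 59.8
[ 0.3845 -0.3169  0.2497] (array([ 0.6021, -1.8633,  0.2077]), array([-0.0204, -0.0074, -0.0187]))
[ 0.4123 -0.3171  0.2034] (array([ 0.5633, -1.7527,  5.6064]), array([-0.0204, -0.0074, -0.0187]))
tip in face frame (n, perp) 0.07166881716344543 0.016451411396516055 angle 0.021696781692990573 [-1.0859 -0.3389  2.1977  0.5185  1.0685 -2.1386]
```

```bash
python3 -m crank '[[0.6,-1.85,0.2,-0.02,-0.007,0],[0.6,-1.85,1.5,-0.02,-0.007,0],[0.6,-1.85,2.5,-0.02,-0.007,0],[0.6,-1.8,3.5,-0.02,-0.007,0],[0.6,-1.8,4,-0.02,-0.007,0],[0.6,-1.8,4,-0.02,-0.007,0],[0.6,-1.8,4,-0.02,-0.007,0]]'; python3 head.py
```

```text
time: 7.55
eef_pos: [0.4041, -0.3168, 0.2173]
tcp_rot: [0.339, 0.902, 0.092, 0.251]
contact_force: [0.4, -0.8, -0.8]
opening: 0.28
finger_force: 59.9
[ 0.3845 -0.3169  0.2497] (array([ 0.    , -0.0244, -3.7885]), array([-0.0002, -0.0001, -0.0177]))
[ 0.4123 -0.3171  0.2034] (array([-0.0004, -0.0232,  1.6115]), array([-0.0002, -0.0001, -0.0177]))
tip in face frame (n, perp) 0.032115117724932495 0.00018559939892602857 angle 0.00024023864069810778 [-1.096  -0.2614  2.2232  0.5765  0.9911 -2.2241]
```

```bash
python3 -m crank '[[0,0,0.5,0,0,0],[0,0,1,0,0,0],[0,0,1.4,0,0,0],[0,0,1.6,0,0,0],[0,0,1.6,0,0,0],[0,0,1.6,0,0,0]]'; python3 head.py
python3 - <<'E'
from h import *
c,p,d=grab("wrist"); c2,p2,d2=grab("top")
cv2.imwrite("pics/h2.png",np.hstack([cv2.resize(p[150:290,170:350],(400,311)),cv2.resize(p2[130:235,330:465],(400,311))]))
E
```

```text
time: 8.15
eef_pos: [0.4121, -0.317, 0.2033]
tcp_rot: [0.339, 0.902, 0.092, 0.251]
contact_force: [0.1, 0.0, -0.8]
opening: 0.283
finger_force: 59.9
[ 0.3845 -0.3169  0.2497] (array([-0.0211,  0.0065, -5.3972]), array([-0.0004, -0.0001, -0.0188]))
[ 0.4123 -0.3171  0.2034] (array([-0.0219,  0.0087,  0.0028]), array([-0.0004, -0.0001, -0.0188]))
tip in face frame (n, perp) 0.01602741143262147 0.00028204269446142595 angle 0.0004209287282572819 [-1.0789 -0.2291  2.2247  0.5867  0.9543 -2.2294]
```

View pics/h2.png

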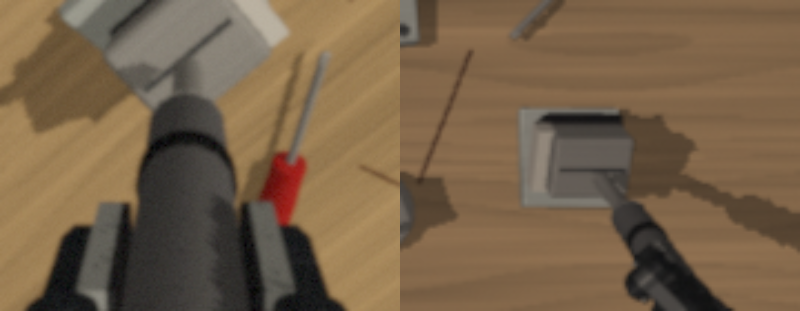

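Both views put the tip at the middle of the gap line (right crop, 597,174). I'll hold, then back off along the normal and straighten.

```bash
H='see'; for i in 1 2 3; do python3 -m crank '[[0,0,0,0,0,0],[0,0,0,0,0,0],[0,0,0,0,0,0],[0,0,0,0,0,0],[0,0,0,0,0,0],[0,0,0,0,0,0],[0,0,0,0,0,0],[0,0,0,0,0,0],[0,0,0,0,0,0],[0,0,0,0,0,0]]' | head -2; done; python3 -m crank '[[0,0,-1.5,0,0,0],[0,0,-4,0,0,0],[0,0,-5.5,0,0,0],[0,0,-5.5,0,0,0]]'
cat > hub.py <<'E'
from h import *
T=np.array([-.001,.0005,.1455])
def hubs(nm="top"):
    c,p,d=grab(nm); cl=cloud(c,d); out={}
    m=(cl[...,2]>.036)&(cl[...,2]<.056)&(cl[...,0]>.2)&(cl[...,0]<.8)&(abs(cl[...,1])<.4)
    n,lab,st,ce=cv2.connectedComponentsWithStats(m.astype(np.uint8))
    for i in range(1,n):
        if st[i,4]>60:
            q=cl[lab==i]; print(nm,ce[i].astype(int),st[i,4],"bgr",p[lab==i].mean(0).astype(int),np.median(q,0),cv2.minAreaRect((q[:,:2]*1000).astype(np.float32)))
def over(x,y,z,yaw):
    "tool down, world yaw about the [0,1,0,0] pose; wand tip at x,y,z"
    r=R.from_euler("z",yaw)*R.from_quat([0,1,0,0]); t=np.array([x,y,z])-r.apply(T); print("->",t,rel(t,r))
def wand():
    s=ctrl.get_state(); q=R.from_quat(s["tcp_rot"]); print("tip",s["eef_pos"]+q.apply(T),"lean",np.arccos(-q.as_matrix()[2,2]),s["qpos"])
E
python3 -c "
from hub import *
wand(); hubs(); over(.47,-.1578,.13,-.7)"
```

```text
time: 9.25
eef_pos: [0.4121, -0.317, 0.2033]
time: 10.25
eef_pos: [0.4121, -0.317, 0.2033]
time: 11.25
eef_pos: [0.4121, -0.317, 0.2033]
time: 11.65
eef_pos: [0.3839, -0.318, 0.253]
tcp_rot: [0.339, 0.902, 0.09, 0.253]
contact_force: [-0.2, -0.1, -1.1]
opening: 0.276
finger_force: 59.9
tip [ 0.46   -0.3196  0.129 ] lean 0.5430776933347224 [-1.1427 -0.3372  2.2135  0.5567  1.0818 -2.2148]
top [384 178] 218 bgr [69 75 81] [ 0.532  -0.2907  0.0506] ((523.6260986328125, -303.695556640625), (49.34775924682617, 89.80722045898438), 43.72350311279297)
top [322 199] 199 bgr [83 90 96] [ 0.4696 -0.1575  0.0455] ((470.3955993652344, -157.76309204101562), (37.82877731323242, 39.152809143066406), 20.33846092224121)
top [259 210] 191 bgr [82 90 98] [ 0.445  -0.013   0.0457] ((445.4158630371094, -13.055625915527344), (37.637699127197266, 37.91426467895508), 26.281282424926758)
top [190 213] 192 bgr [87 49 31] [0.4386 0.143  0.046 ] ((438.48455810546875, 142.38262939453125), (38.65312576293945, 37.47552490234375), 56.124488830566406)
top [321 253] 204 bgr [47 82 43] [ 0.3492 -0.1526  0.0459] ((348.4390869140625, -152.78826904296875), (38.02231216430664, 38.20429611206055), 32.6707649230957)
top [371 268] 132 bgr [ 85  97 105] [ 0.3165 -0.2602  0.0443] ((313.58416748046875, -270.1914367675781), (38.70512008666992, 61.45632553100586), 80.31583404541016)
-> [ 0.4689 -0.1575  0.2755] (array([ 4.1056, 17.6614,  2.2237]), array([ 0.3479,  0.4154, -0.0196]))
```

```bash
python3 -m crank '[[1,4.5,0.5,0.087,0.104,0],[2,9,1,0.174,0.208,-0.01],[3,13,1.7,0.26,0.31,-0.015],[4.1,17.7,2.2,0.348,0.415,-0.02],[4.1,17.7,2.2,0.348,0.415,-0.02],[4.1,17.7,2.2,0.348,0.415,-0.02],[4.1,17.7,2.2,0.348,0.415,-0.02]]'|head -2;python3 -c "
from hub import *
wand(); hubs(); over(.4703,-.1577,.060,-.7)"
```

```text
time: 12.4
eef_pos: [0.4683, -0.1567, 0.2736]
tip [ 0.469  -0.1565  0.1281] lean 0.003972602286492988 [-0.5294 -0.1522  1.9615  0.0015  1.336  -1.4015]
top [259 210] 191 bgr [ 96 106 115] [ 0.4447 -0.013   0.0459] ((445.421142578125, -13.212404251098633), (37.68747329711914, 37.934268951416016), 26.298194885253906)
top [190 214] 189 bgr [103  59  37] [0.4384 0.1429 0.046 ] ((438.5344543457031, 142.34300231933594), (38.6561279296875, 37.45810317993164), 56.22506332397461)
-> [ 0.4692 -0.1574  0.2055] (array([-0.1237,  0.0737,  6.8406]), array([ 0.0009, -0.0034, -0.0009]))
```

```bash
python3 -m crank '[[-0.1,0.07,2.5,0,-0.003,0],[-0.1,0.07,5,0,-0.003,0],[-0.1,0.07,6.3,0,-0.003,0],[-0.1,0.07,6.8,0,-0.003,0],[-0.1,0.07,6.8,0,-0.003,0],[-0.1,0.07,6.8,0,-0.003,0]]'|head -2;python3 -c "
from hub import *
wand(); hubs('wrist'); hubs('scene')"
```

```text
time: 13.05
eef_pos: [0.4705, -0.1575, 0.2084]
tip [ 0.4721 -0.1579  0.0629] lean 0.0036219185446166925 [-0.5282 -0.0963  2.0321  0.0008  1.2023 -1.3993]
wrist [363  47] 1571 bgr [101 112 119] [ 0.4463 -0.0113  0.0444] ((447.1483459472656, -12.23383903503418), (38.73823165893555, 38.38710403442383), 26.674985885620117)
wrist [170  66] 1401 bgr [ 48 104  38] [ 0.3487 -0.1517  0.0446] ((349.4872131347656, -152.04248046875), (38.57501220703125, 37.98994827270508), 32.78574752807617)
wrist [ 64 124] 1118 bgr [104 123 130] [ 0.3246 -0.2586  0.0438] ((318.2490234375, -270.7746887207031), (39.644710540771484, 62.64476776123047), 61.98486328125)
wrist [255 169] 909 bgr [108 118 125] [ 0.4674 -0.1516  0.0445] ((471.7742919921875, -156.93130493164062), (38.18539047241211, 38.49089431762695), 20.005653381347656)
wrist [477 217] 397 bgr [37 40 40] [ 0.6493 -0.0151  0.0467] ((652.22021484375, -14.765308380126953), (14.341214179992676, 26.573253631591797), 32.52799987792969)
wrist [165 269] 869 bgr [ 96 106 112] [ 0.4875 -0.2882  0.0515] ((485.87713623046875, -307.62890625), (75.59576416015625, 30
[... 648 characters left out ...]
906, 90.62223815917969), 40.97529602050781)
scene [207 186] 107 bgr [101 112 125] [ 0.4758 -0.1552  0.0436] ((472.21710205078125, -155.69378662109375), (41.232887268066406, 38.628421783447266), 21.212379455566406)
scene [254 192] 109 bgr [103 116 131] [ 0.4516 -0.0106  0.0441] ((446.53546142578125, -11.382974624633789), (42.327537536621094, 37.166587829589844), 28.48065948486328)
scene [306 202] 141 bgr [121  54  25] [0.4429 0.1447 0.044 ] ((440.88427734375, 144.9935302734375), (40.013710021972656, 41.546142578125), 54.352325439453125)
scene [365 227] 98 bgr [107 117 122] [0.4896 0.3196 0.0464] ((484.6705627441406, 320.4350280761719), (21.75057601928711, 41.11804962158203), 4.96777868270874)
```

Top, wrist and scene views agree within 2 mm, so I'll hold here.

```bash
for i in 1 2 3; do python3 -m crank '[[0,0,0,0,0,0],[0,0,0,0,0,0],[0,0,0,0,0,0],[0,0,0,0,0,0],[0,0,0,0,0,0],[0,0,0,0,0,0],[0,0,0,0,0,0],[0,0,0,0,0,0],[0,0,0,0,0,0],[0,0,0,0,0,0]]' | head -2; done; python3 -c "
from hub import *
wand(); hubs('wrist')" | head -6; python3 -m crank '[[0,0,-2,0,0,0],[0,0,-5,0,0,0],[0,0,-6,0,0,0],[0,0,-6,0,0,0]]'|head -2;python3 -c "
from hub import *
wand(); over(.446,-.0127,.12,-.7)"
```

```text
time: 14.15
eef_pos: [0.47, -0.1566, 0.2071]
time: 15.15
eef_pos: [0.4701, -0.1566, 0.2071]
time: 16.15
eef_pos: [0.4701, -0.1566, 0.2071]
tip [ 0.4714 -0.1569  0.0616] lean 0.0014792205264991386 [-0.5271 -0.0954  2.0335  0.0007  1.2021 -1.3992]
wrist [363  49] 1588 bgr [101 112 119] [ 0.4465 -0.0114  0.0445] ((447.14202880859375, -12.227649688720703), (38.69642639160156, 38.61958312988281), 26.82183074951172)
wrist [169  67] 1408 bgr [ 48 104  38] [ 0.3488 -0.1516  0.0447] ((349.4293212890625, -152.03582763671875), (38.784061431884766, 37.92108154296875), 32.68220520019531)
wrist [ 63 125] 1131 bgr [104 123 130] [ 0.3247 -0.2585  0.0439] ((317.7456970214844, -270.62017822265625), (39.413841247558594, 62.53121566772461), 63.865169525146484)
wrist [254 170] 899 bgr [107 118 124] [ 0.467  -0.1517  0.0445] ((471.7152404785156, -156.81512451171875), (38.20962142944336, 38.17627716064453), 20.1781063079834)
wrist [477 219] 406 bgr [38 40 40] [ 0.6493 -0.015   0.0468] ((652.5829467773438, -14.480777740478516), (14.632858276367188, 26.457002639770508), 31.04567527770996)
time: 16.6
eef_pos: [0.4709, -0.1572, 0.2692]
tip [ 0.4728 -0.1578  0.1237] lean 0.005901937261967962 [-0.5271 -0.1483  1.9661  0.0007  1.318  -1.3992]
-> [ 0.4449 -0.0124  0.2655] (array([11.3064,  9.4047,  0.3227]), array([0.0017, 0.0057, 0.0011]))
```

```bash
python3 -m crank '[[3.5,3,0,0,0,0],[7,6,0,0,0,0],[10,8.3,0,0,0,0],[11.3,9.4,0.3,0,0,0],[11.3,9.4,0.3,0,0,0],[11.3,9.4,4,0,0,0],[11.3,9.4,5.5,0,0,0],[11.3,9.4,5.5,0,0,0],[11.3,9.4,5.5,0,0,0]]'|head -2;python3 -c "
from hub import *
wand(); hubs('wrist');over(.446,-.0127,.06,-.7)"
```

```text
time: 17.5
eef_pos: [0.444, -0.0126, 0.2117]
tip [ 0.4451 -0.0128  0.0662] lean 0.0003406094071631528 [-0.2575 -0.2281  2.1399  0.0001  1.2295 -1.1286]
wrist [385  58] 1494 bgr [115  63  30] [0.4394 0.1441 0.0444] ((440.57049560546875, 143.5321807861328), (39.12961959838867, 37.97650909423828), 55.48102951049805)
wrist [256 170] 872 bgr [109 121 128] [ 0.4431 -0.0069  0.0444] ((447.1713562011719, -12.145198822021484), (38.035465240478516, 38.41563415527344), 26.624467849731445)
wrist [ 87 188] 1235 bgr [ 46 102  38] [ 0.349  -0.1507  0.0444] ((349.5716857910156, -151.7484893798828), (38.84113693237305, 39.05742263793945), 32.21188735961914)
wrist [  5 239] 476 bgr [ 99 118 125] [ 0.3321 -0.2604  0.0423] ((332.0191955566406, -265.9483947753906), (14.503135681152344, 51.358524322509766), 38.25804138183594)
wrist [462 243] 314 bgr [37 40 40] [0.6434 0.1063 0.0469] ((645.9910888671875, 110.05413818359375), (25.92690086364746, 13.678028106689453), 76.30081939697266)
wrist [170 271] 902 bgr [ 87  96 101] [ 0.4716 -0.1544  0.0442] ((471.78057861328125, -156.48716735839844), (38.10003662109375, 39.5957145690918), 20.703603744506836)
wrist [117 354] 80 bgr [76 86 91] [ 0.5086 -0.2787  0.0479] ((507.88262939453125, -280.9343566894531), (10.604921340942383, 9.015908241271973), 62.199275970458984)
-> [ 0.4449 -0.0124  0.2055] (array([-0.0121,  0.0379,  0.7177]), array([0.0011, 0.0021, 0.0003]))
```

```bash
python3 -m crank '[[0,0,0.3,0,0,0],[0,0,0.5,0,0,0],[0,0,0.5,0,0,0],[0,0,0.5,0,0,0]]'|head -2; for i in 1 2 3; do python3 -m crank '[[0,0,0,0,0,0],[0,0,0,0,0,0],[0,0,0,0,0,0],[0,0,0,0,0,0],[0,0,0,0,0,0],[0,0,0,0,0,0],[0,0,0,0,0,0],[0,0,0,0,0,0],[0,0,0,0,0,0],[0,0,0,0,0,0]]' | head -2; done; python3 -c "
from hub import *
wand(); hubs('wrist')" | head -3; python3 -m crank '[[0,0,-2,0,0,0],[0,0,-6,0,0,0],[0,0,-9,0,0,0],[0,0,-9,0,0,0]]'|head -2;python3 -c "
from hub import *
wand(); over(.4705,.3175,.15,-.7)"
```

```text
time: 17.95
eef_pos: [0.4441, -0.012, 0.2074]
time: 18.95
eef_pos: [0.444, -0.012, 0.2071]
time: 19.95
eef_pos: [0.444, -0.0119, 0.2071]
time: 20.95
eef_pos: [0.444, -0.012, 0.2071]
tip [ 0.4453 -0.0122  0.0616] lean 0.0014908120161192236 [-0.2562 -0.2241  2.1452  0.0003  1.219  -1.1283]
wrist [386  58] 1535 bgr [115  62  30] [0.4395 0.1443 0.0444] ((440.60321044921875, 143.6396026611328), (39.067054748535156, 38.00110626220703), 55.418983459472656)
wrist [255 171] 893 bgr [107 119 126] [ 0.4428 -0.0067  0.0446] ((447.20849609375, -12.1510009765625), (38.07986068725586, 38.46462631225586), 26.498008728027344)
time: 21.4
eef_pos: [0.4463, -0.0125, 0.3027]
tip [ 0.449  -0.0132  0.1572] lean 0.01193254971269168 [-0.2562 -0.2977  2.029   0.0003  1.3984 -1.1283]
-> [0.4694 0.3178 0.2955] (array([19.4823, 26.7736,  0.6586]), array([0.0054, 0.0106, 0.0012]))
```

```bash
python3 -m crank '[[2.5,3.4,0,0,0,0],[5,6.8,0,0,0,0],[7.5,10.3,0,0,0,0],[10,13.7,0,0,0,0],[12.5,17.2,0,0,0,0],[15,20.6,0,0,0,0],[17.5,24,0,0,0,0],[19.3,26.6,0,0,0,0],[19.5,26.8,0,0,0,0],[19.5,26.8,0,0,0,0]]'|head -2;python3 tip.py; python3 -c "
from hub import *
wand()
for nm in ('top','scene','wrist'):
    c,p,d=grab(nm,'cup_'+nm); cl=cloud(c,d).reshape(-1,3)
    q=cl[(abs(cl[:,0]-.4705)<.03)&(abs(cl[:,1]-.3175)<.03)&(cl[:,2]>.09)&(cl[:,2]<.106)]
    print(nm,len(q),np.percentile(q[:,2],90),cv2.minEnclosingCircle((q[:,:2]*1000).astype(np.float32)) if len(q)>5 else '')
over(.4705,.3175,.11,-.7)"
```

```text
time: 22.4
eef_pos: [0.4663, 0.319, 0.2953]
scene 413 max z [0.141  0.1414 0.1419 0.1424 0.1429 0.144 ]
  z 0.042 n 236 mean [-0.0081  0.0059] min [-0.017  -0.0102] max [0.009  0.0137]
  z 0.118 n 90 mean [-0.0045  0.0028] min [-0.0086 -0.0046] max [0.0044 0.0072]
  view dir in tool [ 0.6753 -0.5897  0.4431]
wrist 1772 max z [0.1402 0.1402 0.141  0.1415 0.1416 0.1417]
  z 0.038 n 1263 mean [ 0.007  -0.0004] min [-0.0064 -0.0139] max [0.0109 0.0129]
  z 0.119 n 193 mean [0.0018 0.0001] min [-0.0036 -0.0056] max [0.0034 0.0061]
  view dir in tool [-0.4831  0.0054  0.8756]
top 181 max z [0.1338 0.1346 0.1367 0.1391 0.1395 0.1395]
  z 0.044 n 116 mean [-0.0086 -0.0107] min [-0.0158 -0.0166] max [0.0049 0.0055]
  z 0.117 n 48 mean [-0.0037 -0.0064] min [-0.0083 -0.0087] max [ 0.0032 -0.0016]
  view dir in tool [0.1235 0.3609 0.9244]
tip [0.4681 0.3172 0.151 ] lean 0.001061219884025617 [ 0.4181 -0.0011  1.7784 -0.0011  1.3641 -0.4524]
top 146 0.10258028094058025 ((470.1220397949219, 317.0285339355469), 21.0778751373291)
scene 146 0.10081307190341632 ((473.5236511230469, 320.87139892578125), 22.657154083251953)
wrist 489 0.10049292342721354 ((472.7115783691406, 319.1163635253906), 20.733688354492188)
-> [0.4694 0.3178 0.2555] (array([-0.1561,  0.1435,  4.1689]), array([ 0.001 ,  0.0014, -0.0004]))
```

```bash
python3 -c "
from hub import *
wand();over(.4718,.318,.11,-.7);over(.4718,.318,.009,-.7)"
```

```text
tip [0.4686 0.3174 0.1517] lean 0.0016997877808066948 [ 0.4179 -0.0016  1.7776 -0.0008  1.3641 -0.4523]
-> [0.4707 0.3183 0.2555] (array([-0.2233,  0.2655,  4.1691]), array([ 0.001 ,  0.0014, -0.0004]))
-> [0.4707 0.3183 0.1545] (array([-0.2096,  0.2551, 14.2691]), array([ 0.001 ,  0.0014, -0.0004]))
```

```bash
python3 -m crank '[[-0.2,0.26,0,0,0,0],[-0.2,0.26,3,0,0,0],[-0.2,0.26,6,0,0,0],[-0.2,0.26,8,0,0,0],[-0.2,0.26,10,0,0,0],[-0.2,0.26,12,0,0,0],[-0.2,0.26,13,0,0,0],[-0.2,0.26,14,0,0,0],[-0.2,0.26,14.2,0,0,0],[-0.2,0.26,14.2,0,0,0]]'; python3 -c "
from hub import *
wand()"
```

```text
time: 23.7
eef_pos: [0.4707, 0.3194, 0.1554]
tcp_rot: [0.342, 0.94, 0.0, 0.001]
contact_force: [0.8, -0.6, -1.7]
opening: 0.279
finger_force: 59.9
tip [0.4721 0.3192 0.0099] lean 0.0019086337675362464 [ 0.4181  0.1287  1.9067 -0.0007  1.1044 -0.4533]
```

```bash
python3 -m crank '[[0,0,0.2,0,0,0],[0,0,0.2,0,0,0],[0,0,0.2,0,0,0]]'; python3 -m crank '[[0,0,0,0,0,0],[0,0,0,0,0,0],[0,0,0,0,0,0],[0,0,0,0,0,0],[0,0,0,0,0,0],[0,0,0,0,0,0],[0,0,0,0,0,0],[0,0,0,0,0,0],[0,0,0,0,0,0],[0,0,0,0,0,0]]' 1; python3 -m crank '[[0,0,-2,0,0,0],[0,0,-5,0,0,0],[0,0,-9,0,0,0],[0,0,-13,0,0,0],[0,0,-16,0,0,0],[0,0,-16,0,0,0]]'|head -2
python3 - <<'E'
from hub import *
c2,p2,d2=grab("scene")
c,p,d=grab("top")
cl=cloud(c2,d2)[:,300:].reshape(-1,3)
for a in (.11,.14,.17,.195):
    q=cl[(abs(cl[:,0]-.47)<.05)&(abs(cl[:,1]-.318)<.05)&(cl[:,2]>a-.01)&(cl[:,2]<a+.01)]; print(a,len(q),q.mean(0))
q=cl[(abs(cl[:,0]-.47)<.05)&(abs(cl[:,1]-.318)<.05)&(cl[:,2]>.1)&(cl[:,2]<.22)]; print("top z",q[:,2].max())
hubs()
E
```

```text
time: 24.0
eef_pos: [0.4707, 0.3195, 0.1537]
tcp_rot: [0.342, 0.94, 0.001, 0.001]
contact_force: [0.3, 0.7, -0.7]
opening: 0.277
finger_force: 59.9
time: 25.0
eef_pos: [0.4705, 0.3194, 0.1531]
tcp_rot: [0.342, 0.94, 0.0, 0.001]
contact_force: [-0.5, -0.5, -0.1]
opening: 0.998
finger_force: 0.0
time: 25.6
eef_pos: [0.4723, 0.3204, 0.3197]
0.11 85 [0.4805 0.3192 0.1079]
0.14 69 [0.4807 0.3191 0.1407]
0.17 71 [0.4807 0.3188 0.1697]
0.195 103 [0.4766 0.3187 0.1965]
top z 0.20298165470527413
top [384 179] 245 bgr [52 56 60] [ 0.528  -0.2918  0.0513] ((508.8758850097656, -312.71405029296875), (69.19641876220703, 66.00788116455078), 86.99298095703125)
top [322 199] 194 bgr [72 77 83] [ 0.4693 -0.158   0.0457] ((470.3889465332031, -157.89015197753906), (37.89822769165039, 39.502952575683594), 20.003286361694336)
top [259 210] 191 bgr [ 84  93 101] [ 0.445  -0.013   0.0456] ((445.4479064941406, -13.280618667602539), (37.79501724243164, 38.18404769897461), 26.21894645690918)
top [190 214] 191 bgr [89 51 32] [0.4385 0.1428 0.0454] ((438.71478271484375, 142.70150756835938), (38.72193908691406, 37.43622970581055), 56.29004669189453)
top [321 253] 202 bgr [48 84 44] [ 0.3492 -0.1527  0.0458] ((348.2327575683594, -152.9444122314453), (38.03261184692383, 38.42919158935547), 33.01165008544922)
top [370 268] 135 bgr [ 86  98 106] [ 0.3154 -0.2597  0.045 ] ((313.47723388671875, -269.7848205566406), (37.75053787231445, 61.600589752197266), 81.6289291381836)
```

The wand stands again (top at z 0.203, vertical) and the wheels haven't moved. To make the camera bias cancel, I'll measure spindles and hubs from the same relative wrist pose, starting with the left spindle.

```bash
cat > sp.py <<'E'
from h import *
def go(x,y,z,yaw_deg):
    r=R.from_euler("z",yaw_deg,degrees=True)*R.from_quat([0,1,0,0]); a,b=rel([x,y,z],r); print("rows",a.round(2),b.round(3))
def look(z0,half=.04,tol=.007):
    "top face at height z0 near the tool axis, wrist camera; world centre, yaw, and tool-frame offset"
    s=ctrl.get_state(); c,p,d=grab("wrist"); cl=cloud(c,d); e=s["eef_pos"]
    m=(abs(cl[...,2]-z0)<tol)&(np.hypot(cl[...,0]-e[0],cl[...,1]-e[1])<half)
    n,lab,st,ce=cv2.connectedComponentsWithStats(m.astype(np.uint8)); i=1+np.argmax(st[1:,4]); q=cl[lab==i]
    zz=np.median(q[:,2]); q=q[abs(q[:,2]-zz)<.004]
    rc=cv2.minAreaRect((q[:,:2]*1000).astype(np.float32)); ctr=np.array(rc[0])/1000
    r=R.from_quat(s["tcp_rot"]); o=r.inv().apply(np.r_[ctr,e[2]]-e)
    print("px",ce[i],len(q),"z",zz,"centre",ctr,"size",np.round(rc[1],1),"yaw",rc[2]%90,"tool off mm",o[:2]*1000,"eef",e,"yaw tool",np.degrees(np.arctan2(-r.as_matrix()[0,1],r.as_matrix()[1,1])),"q",s["qpos"][[0,5]])
E
python3 -c "
from sp import *
go(.651,.108,.188,-63.3)"
```

```text
rows [-27.45  -4.5   12.41] [-0.     0.001  0.406]
```

```bash
python3 -m crank '[[-4.5,-0.7,0,0,0,0.1],[-9,-1.5,0,0,0,0.2],[-13.5,-2.2,2,0,0,0.3],[-18,-3,5,0,0,0.4],[-22.5,-3.7,8,0,0,0.406],[-26,-4.3,10.5,0,0,0.406],[-27.4,-4.5,12.3,0,0,0.406],[-27.4,-4.5,12.3,0,0,0.406],[-27.4,-4.5,12.3,0,0,0.406],[-27.4,-4.5,12.3,0,0,0.406]]'|head -2; python3 -c "
from sp import *
look(.058)
c,p,d=grab('wrist','sl')
go(.662,-.131,.188,-49)"
```

```text
time: 26.75
eef_pos: [0.651, 0.1097, 0.1912]
px [254.8063 182.0079] 491 z 0.05747536513838997 centre [0.6527 0.1087] size [19.8 20.4] yaw 24.083728790283203 tool off mm [-1.6318  1.0918] eef [0.651  0.1097 0.1912] yaw tool -63.241710454447045 q [ 0.0134 -0.4537]
rows [-21.98  -9.9    0.41] [ 0.003  0.002 -0.248]
```

View pics/sl.png

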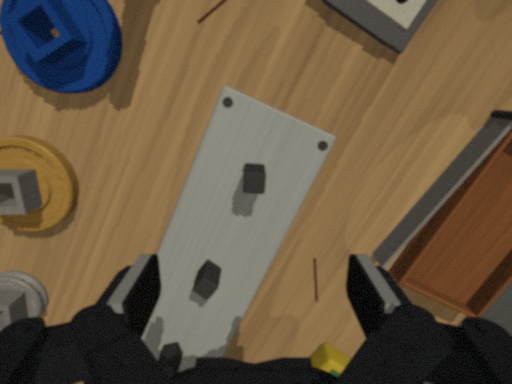

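The spindle top is at (255,180), seen almost square-on. I'll add a more robust yaw estimate (fourth moment, averaged frames).

```bash
cat >> sp.py <<'E'
def look2(z0,half=.04,tol=.007,n=5):
    s=ctrl.get_state(); e=s["eef_pos"]; r=R.from_quat(s["tcp_rot"]); W=[]
    for _ in range(n):
        c,p,d=grab("wrist"); cl=cloud(c,d)
        m=(abs(cl[...,2]-z0)<tol)&(np.hypot(cl[...,0]-e[0],cl[...,1]-e[1])<half)
        k,lab,st,ce=cv2.connectedComponentsWithStats(m.astype(np.uint8)); i=1+np.argmax(st[1:,4]); q=cl[lab==i]
        q=q[abs(q[:,2]-np.median(q[:,2]))<.004]
        # back to the nominal plane along the pixel's ray removes depth noise
        v,u=np.where(lab==i); v,u=v[abs(cl[lab==i][:,2]-np.median(cl[lab==i][:,2]))<.004],u[abs(cl[lab==i][:,2]-np.median(cl[lab==i][:,2]))<.004]
        q=plane(c,np.c_[u,v],z0)[:,:2]; rc=cv2.minAreaRect((q*1000).astype(np.float32)); ctr=np.array(rc[0])/1000
        w=((q-ctr)*1000)@[1,1j]; a4=(np.degrees(np.angle((w**4).mean()))/4-45)%90
        W.append([*ctr,*q.mean(0),rc[2]%90,a4,*sorted(rc[1])])
    W=np.array(W); M=np.median(W,0); o=r.inv().apply(np.r_[M[:2],e[2]]-e)[:2]*1000
    print("rect",M[:2],"mean",M[2:4],"yaw rect/m4",M[4:6],"std",W[:,4:6].std(0),"size",M[6:],"tool off mm",o,"eef",e,"tool yaw",np.degrees(np.arctan2(-r.as_matrix()[0,1],r.as_matrix()[1,1])))
E
python3 -c "
from sp import *
look2(.058)
go(.662,-.131,.188,-49)"
```

```text
rect [0.6522 0.1095] mean [0.6522 0.1096] yaw rect/m4 [26.2287 22.2814] std [1.6484 0.3028] size [19.577  20.3589] tool off mm [-0.7038  0.6654] eef [0.6513 0.1099 0.1921] tool yaw -63.2129657339881
rows [-21.93  -9.84   0.32] [ 0.002  0.002 -0.249]
```

```bash
python3 -m crank '[[-4.4,-2,0,0,0,-0.1],[-8.8,-4,0,0,0,-0.2],[-13.2,-6,0,0,0,-0.25],[-17.6,-8,0,0,0,-0.25],[-21,-9.5,0.3,0,0,-0.25],[-21.9,-9.9,0.3,0,0,-0.25],[-21.9,-9.9,0.3,0,0,-0.25],[-21.9,-9.9,0.3,0,0,-0.25]]'|head -2; python3 -c "
from sp import *
look2(.058)
go(.471,-.157,.175,-69.8)"
```

```text
time: 27.9
eef_pos: [0.6611, -0.1304, 0.1874]
rect [ 0.6634 -0.1303] mean [ 0.6636 -0.1302] yaw rect/m4 [41.149 42.953] std [1.2311 0.2655] size [19.3741 20.097 ] tool off mm [-1.4358  1.7427] eef [ 0.6611 -0.1304  0.1874] tool yaw -48.952115809756336
rows [ 10.48 -16.11   1.22] [0.001 0.001 0.365]
```

```bash
python3 -m crank '[[2.5,-4,0,0,0,0.1],[5,-8,0,0,0,0.2],[7.7,-12,0.5,0,0,0.3],[10,-15.4,1,0,0,0.365],[10.5,-16.1,1.2,0,0,0.365],[10.5,-16.1,1.2,0,0,0.365],[10.5,-16.1,1.2,0,0,0.365]]'|head -2; python3 -c "
from sp import *
look2(.045)
go(.4715,-.157,.0205,-69.8)"
```

```text
time: 28.85
eef_pos: [0.472, -0.158, 0.1761]
rect [ 0.4716 -0.1565] mean [ 0.4714 -0.1562] yaw rect/m4 [20.155  19.7169] std [0.0141 0.3923] size [37.9314 38.2195] tool off mm [1.545  0.1051] eef [ 0.472  -0.158   0.1761] tool yaw -69.84705195425622
rows [ 0.11 -0.02 15.49] [ 0.002  0.001 -0.001]
```

```bash
python3 -m crank '[[0.15,0,4,0,0,0],[0.15,0,8,0,0,0],[0.15,0,12,0,0,0],[0.15,0,14.5,0,0,0],[0.15,0,15.5,0,0,0],[0.15,0,15.5,0,0,0],[0.15,0,15.5,0,0,0]]' 1; python3 -m crank '[[0,0,0,0,0,0],[0,0,0,0,0,0],[0,0,0,0,0,0],[0,0,0,0,0,0],[0,0,0,0,0,0],[0,0,0,0,0,0],[0,0,0,0,0,0],[0,0,0,0,0,0]]' 0 60
```

```text
time: 29.8
eef_pos: [0.4717, -0.1571, 0.0213]
tcp_rot: [0.573, 0.82, 0.0, 0.002]
contact_force: [-0.1, 1.1, -0.0]
opening: 0.998
finger_force: 0.0
time: 30.6
eef_pos: [0.4715, -0.1571, 0.0214]
tcp_rot: [0.573, 0.82, 0.0, 0.002]
contact_force: [-0.2, 1.3, 6.4]
opening: 0.428
finger_force: 62.5
```

```bash
python3 -m crank '[[0,0,-3,0,0,0],[0,0,-7,0,0,0],[0,0,-10,0,0,0],[0,0,-12,0,0,0],[0,0,-12,0,0,0],[0,0,-12,0,0,0]]'; python3 -c "
from sp import *
look2(.165-.0,tol=.03,half=.035,n=2)
go(.6634,-.1303,.13,-48.5)"
```

```text
time: 31.2
eef_pos: [0.4696, -0.1561, 0.139]
tcp_rot: [0.573, 0.82, 0.0, -0.0]
contact_force: [-0.3, 0.7, -3.0]
opening: 0.433
finger_force: 61.6
rect [ 0.468  -0.1533] mean [ 0.4677 -0.1523] yaw rect/m4 [20.1915 19.8897] std [0.0302 0.227 ] size [39.2206 63.5266] tool off mm [ 3.1971 -0.4429] eef [ 0.4696 -0.1561  0.139 ] tool yaw -69.895970651396
rows [-4.3  19.15  0.73] [-0.001 -0.003 -0.373]
```

```bash
python3 -m crank '[[-0.9,4.2,0,0,0,-0.1],[-1.8,8.4,0,0,0,-0.2],[-2.7,12.6,0,0,0,-0.3],[-3.6,16.2,0,0,0,-0.37],[-4.2,18.6,0.3,0,0,-0.373],[-4.3,19.15,0.7,0,0,-0.373],[-4.3,19.15,0.7,0,0,-0.373],[-4.3,19.15,0.7,0,0,-0.373],[-4.3,19.15,0.7,0,0,-0.373]]'|head -2; python3 -c "
from sp import *
go(.6637,-.1307,.105,-48.5)"
```

```text
time: 32.2
eef_pos: [0.6636, -0.1312, 0.1329]
rows [0.03 0.04 2.79] [ 0.    -0.    -0.001]
```

```bash
python3 -m crank '[[0.03,0.04,2,0,0,0],[0.03,0.04,4,0,0,0],[0.03,0.04,4.5,0,0,0],[0.03,0.04,4.5,0,0,0],[0.03,0.04,4.5,0,0,0]]'; python3 -c "
from sp import *
go(.6637,-.1307,.043,-48.5)
c,p,d=grab('scene'); c2,p2,d2=grab('wrist')
cv2.imwrite('pics/f1.png',np.hstack([cv2.resize(p[190:280,130:250],(400,300)),cv2.resize(p2[80:260,140:380],(400,300))]))"
```

```text
time: 32.7
eef_pos: [0.6655, -0.131, 0.0896]
tcp_rot: [0.411, 0.912, 0.0, 0.001]
contact_force: [-0.5, 0.6, -1.8]
opening: 0.435
finger_force: 61.7
rows [ 0.15 -0.12  4.66] [ 0.002  0.002 -0.001]
```

View pics/f1.png

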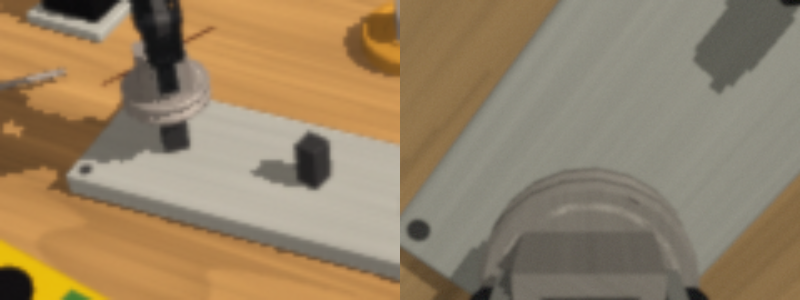

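The scene crop shows the pulley right over the right spindle (175,140). I'll settle and check before lowering.

```bash
python3 -m crank '[[0,0,0,0,0,0],[0,0,0,0,0,0],[0,0,0,0,0,0]]'|head -2; python3 -c "
from sp import *
go(.6637,-.1307,.043,-48.5)"
```

```text
time: 33.1
eef_pos: [0.6653, -0.1306, 0.0888]
rows [ 0.11 -0.13  4.58] [ 0.001  0.002 -0.   ]
```

```bash
python3 -m crank '[[0.11,-0.13,0,0,0,0],[0.11,-0.13,0.5,0,0,0],[0.11,-0.13,1,0,0,0],[0.11,-0.13,1.4,0,0,0],[0.11,-0.13,1.8,0,0,0],[0.11,-0.13,1.8,0,0,0],[0.11,-0.13,1.8,0,0,0]]'; python3 -c "
from sp import *
go(.6637,-.1307,.043,-48.5)"
```

```text
time: 33.8
eef_pos: [0.6633, -0.1306, 0.0701]
tcp_rot: [0.411, 0.912, 0.0, 0.0]
contact_force: [-0.7, -0.1, -2.2]
opening: 0.433
finger_force: 61.7
rows [-0.03  0.02  2.71] [ 0.001  0.001 -0.   ]
```

It is engaged with no contact force, so down to home.

```bash
python3 -m crank '[[0,0,0.6,0,0,0],[0,0,1.2,0,0,0],[0,0,1.8,0,0,0],[0,0,2.3,0,0,0],[0,0,2.7,0,0,0],[0,0,2.7,0,0,0],[0,0,2.7,0,0,0]]'; python3 -m crank '[[0,0,0,0,0,0],[0,0,0,0,0,0],[0,0,0,0,0,0],[0,0,0,0,0,0],[0,0,0,0,0,0],[0,0,0,0,0,0],[0,0,0,0,0,0]]' 1; python3 -m crank '[[0,0,-2,0,0,0],[0,0,-5,0,0,0],[0,0,-9,0,0,0],[0,0,-13,0,0,0],[0,0,-15,0,0,0],[0,0,-15,0,0,0]]'|head -2; python3 -c "
from sp import *
look2(.065)
from hub import hubs
hubs()
go(.447,-.0122,.175,-63.5)"
```

```text
time: 34.5
eef_pos: [0.6635, -0.1306, 0.0433]
tcp_rot: [0.411, 0.912, 0.0, 0.001]
contact_force: [-0.2, -0.1, -1.3]
opening: 0.427
finger_force: 61.7
time: 35.2
eef_pos: [0.6634, -0.1306, 0.0434]
tcp_rot: [0.411, 0.912, 0.0, 0.001]
contact_force: [0.2, 0.6, -0.6]
opening: 0.996
finger_force: 0.0
time: 35.8
eef_pos: [0.6656, -0.1314, 0.1988]
rect [ 0.663  -0.1306] mean [ 0.6629 -0.1304] yaw rect/m4 [41.4628 41.713 ] std [0.0993 0.3126] size [37.9388 38.235 ] tool off mm [ 2.323  -1.3787] eef [ 0.6656 -0.1314  0.1988] tool yaw -48.52294283214528
top [385 180] 262 bgr [ 90  98 105] [ 0.5163 -0.2947  0.0515] ((508.91107177734375, -313.1197509765625), (70.35620880126953, 66.41341400146484), 87.36474609375)
top [190 213] 192 bgr [109  62  39] [0.4385 0.1429 0.0457] ((438.59393310546875, 142.51629638671875), (38.706024169921875, 37.55139923095703), 55.96133804321289)
top [371 268] 135 bgr [106 122 132] [ 0.3153 -0.2602  0.0442] ((313.54510498046875, -270.5812072753906), (38.74076461791992, 62.151851654052734), 78.90177917480469)
rows [23.08 -8.29  1.63] [-0.002 -0.003  0.261]
```

```bash
python3 -m crank '[[4.5,-1.6,0,0,0,0.1],[9,-3.2,0,0,0,0.2],[13.5,-4.8,0,0,0,0.26],[18,-6.4,0.5,0,0,0.261],[21.5,-7.7,1,0,0,0.261],[23,-8.2,1.6,0,0,0.261],[23.1,-8.3,1.6,0,0,0.261],[23.1,-8.3,1.6,0,0,0.261],[23.1,-8.3,1.6,0,0,0.261]]'|head -2; python3 -c "
from sp import *
look2(.045)
go(.447,-.0122,.021,-63.5)"
```

```text
time: 37.0
eef_pos: [0.4491, -0.0131, 0.1774]
rect [ 0.447  -0.0117] mean [ 0.4469 -0.0117] yaw rect/m4 [26.4923 26.3618] std [0.0705 0.1199] size [37.8265 38.3305] tool off mm [ 2.2841 -1.2886] eef [ 0.4491 -0.0131  0.1774] tool yaw -63.50492219782178
rows [ 0.15 -0.14 15.62] [ 0.001  0.001 -0.   ]
```

```bash
python3 -m crank '[[0.2,-0.12,4,0,0,0],[0.2,-0.12,8,0,0,0],[0.2,-0.12,12,0,0,0],[0.2,-0.12,14.5,0,0,0],[0.2,-0.12,15.6,0,0,0],[0.2,-0.12,15.6,0,0,0],[0.2,-0.12,15.6,0,0,0]]' 1; python3 -m crank '[[0,0,0,0,0,0],[0,0,0,0,0,0],[0,0,0,0,0,0],[0,0,0,0,0,0],[0,0,0,0,0,0],[0,0,0,0,0,0],[0,0,0,0,0,0],[0,0,0,0,0,0]]' 0 70; python3 -m crank '[[0,0,-3,0,0,0],[0,0,-7,0,0,0],[0,0,-10,0,0,0],[0,0,-12,0,0,0],[0,0,-12,0,0,0],[0,0,-12,0,0,0]]'; python3 -c "
from sp import *
go(.6522,.1095,.13,-64)"
```

```text
time: 37.95
eef_pos: [0.4475, -0.0116, 0.0222]
tcp_rot: [0.526, 0.85, 0.001, 0.002]
contact_force: [0.2, -0.0, 0.2]
opening: 1.002
finger_force: 0.0
time: 38.75
eef_pos: [0.4475, -0.0114, 0.0222]
tcp_rot: [0.526, 0.85, 0.001, 0.002]
contact_force: [-0.1, 0.7, 5.9]
opening: 0.429
finger_force: 73.7
time: 39.35
eef_pos: [0.4445, -0.0109, 0.139]
tcp_rot: [0.526, 0.85, -0.0, -0.001]
contact_force: [-0.3, 0.2, -7.3]
opening: 0.43
finger_force: 73.6
rows [ 1.5  23.96  0.86] [-0.002 -0.002  0.009]
```

```bash
python3 -m crank '[[0.3,4.5,0,0,0,0],[0.6,9,0,0,0,0],[0.9,13.5,0,0,0,0],[1.2,18,0,0,0,0.02],[1.4,22,0,0,0,0.02],[1.5,24,0,0,0,0.02],[1.5,24,0,0,0,0.02],[1.5,24,2,0,0,0.02],[1.5,24,3.8,0,0,0.02],[1.5,24,3.8,0,0,0.02]]'|head -2;python3 -m crank '[[0,0,0,0,0,0],[0,0,0,0,0,0],[0,0,0,0,0,0]]'; python3 -c "
from sp import *
go(.6522,.1095,.0695,-64.5)"
```

```text
time: 40.35
eef_pos: [0.6491, 0.1088, 0.0961]
time: 40.65
eef_pos: [0.6551, 0.1091, 0.1049]
tcp_rot: [0.535, 0.845, 0.001, 0.002]
contact_force: [1.1, 0.2, -6.8]
opening: 0.433
finger_force: 73.8
rows [ 0.16 -0.26  3.53] [ 0.004  0.002 -0.002]
```

```bash
python3 -m crank '[[0.16,-0.26,0.5,0,0,0],[0.16,-0.26,1,0,0,0],[0.16,-0.26,1.4,0,0,0],[0.16,-0.26,1.4,0,0,0],[0.16,-0.26,1.4,0,0,0],[0.16,-0.26,1.4,0,0,0]]'; python3 -c "
from sp import *
go(.6522,.1095,.07,-64.5)
c,p,d=grab('scene'); c2,p2,d2=grab('top')
cv2.imwrite('pics/f2.png',np.hstack([cv2.resize(p[190:280,220:340],(400,300)),cv2.resize(p2[80:170,150:270],(400,300))]))"
```

```text
time: 41.25
eef_pos: [0.6515, 0.1096, 0.0895]
tcp_rot: [0.535, 0.845, 0.0, 0.001]
contact_force: [0.5, -0.0, -6.1]
opening: 0.428
finger_force: 73.9
rows [-0.04  0.06  1.95] [ 0.002  0.001 -0.002]
```

View pics/f2.png

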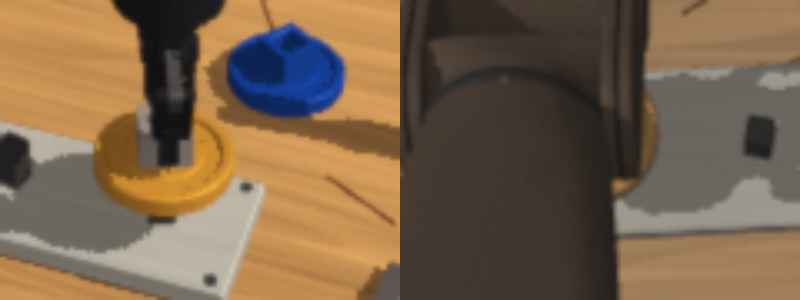

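The scene crop shows the flywheel centred over the left spindle (162,215). I'll lower with a small correction.

```bash
python3 -m crank '[[-0.04,0.06,0.4,0,0,0],[-0.04,0.06,0.8,0,0,0],[-0.04,0.06,1.2,0,0,0],[-0.04,0.06,1.6,0,0,0],[-0.04,0.06,1.9,0,0,0],[-0.04,0.06,1.9,0,0,0],[-0.04,0.06,1.9,0,0,0]]'; python3 -c "
from sp import *
go(.6522,.1095,.044,-64.5)"
```

```text
time: 42.05
eef_pos: [0.652, 0.1096, 0.0702]
tcp_rot: [0.535, 0.845, 0.0, 0.001]
contact_force: [-0.1, -0.1, -5.8]
opening: 0.426
finger_force: 73.9
rows [-0.01  0.02  2.62] [ 0.001  0.001 -0.002]
```

```bash
python3 -m crank '[[0,0,0.6,0,0,0],[0,0,1.2,0,0,0],[0,0,1.8,0,0,0],[0,0,2.3,0,0,0],[0,0,2.6,0,0,0],[0,0,2.6,0,0,0],[0,0,2.6,0,0,0]]'; python3 -m crank '[[0,0,0,0,0,0],[0,0,0,0,0,0],[0,0,0,0,0,0],[0,0,0,0,0,0],[0,0,0,0,0,0],[0,0,0,0,0,0],[0,0,0,0,0,0]]' 1; python3 -m crank '[[0,0,-2,0,0,0],[0,0,-5,0,0,0],[0,0,-9,0,0,0],[0,0,-13,0,0,0],[0,0,-17,0,0,0],[0,0,-20,0,0,0],[0,0,-20,0,0,0]]'|head -2; python3 -c "
from sp import *
look2(.065)
from hub import hubs
hubs('scene')
for nm in ('top','scene'):
    c,p,d=grab(nm,'end_'+nm); cl=cloud(c,d)
    for k,(x,y) in dict(fly=(.6522,.1095),pul=(.6632,-.1305)).items():
        q=cl[(abs(cl[...,0]-x)<.016)&(abs(cl[...,1]-y)<.016)]; q=q[q[:,2]>.05]; print(nm,k,len(q),np.median(q,0) if len(q) else '')
"
```

```text
time: 42.75
eef_pos: [0.6521, 0.1095, 0.0444]
tcp_rot: [0.535, 0.845, 0.0, 0.001]
contact_force: [0.1, 0.0, -6.2]
opening: 0.429
finger_force: 73.9
time: 43.45
eef_pos: [0.652, 0.1096, 0.0444]
tcp_rot: [0.535, 0.845, 0.0, 0.001]
contact_force: [0.2, -0.4, 0.0]
opening: 1.001
finger_force: 0.0
time: 44.15
eef_pos: [0.6546, 0.1097, 0.2516]
rect [0.652  0.1089] mean [0.6519 0.1091] yaw rect/m4 [25.4142 25.4619] std [0.364  0.3992] size [37.6264 37.953 ] tool off mm [ 0.4295 -2.6277] eef [0.6546 0.1097 0.2516] tool yaw -64.6172927229104
scene [197 155] 107 bgr [128 158 178] [ 0.3324 -0.2664  0.0446] ((323.45172119140625, -272.16778564453125), (41.60078430175781, 58.92802047729492), 32.39740753173828)
scene [226 166] 89 bgr [ 37 105  34] [ 0.353  -0.1491  0.044 ] ((349.44451904296875, -150.49053955078125), (41.113868713378906, 37.51729965209961), 33.00828170776367)
scene [154 183] 202 bgr [72 79 88] [ 0.533  -0.2998  0.0486] ((523.38916015625, -301.4821472167969), (47.8015022277832, 90.45215606689453), 42.00236892700195)
scene [305 202] 140 bgr [125  56  26] [0.442  0.1451 0.0437] ((440.7
[... 188 characters left out ...]
3823852539), (59.3098030090332, 65.98886108398438), 37.53205108642578)
scene [365 227] 97 bgr [110 121 126] [0.4898 0.32   0.0459] ((484.7686462402344, 320.6357421875), (19.808645248413086, 41.14389419555664), 6.413311004638672)
scene [223 237] 62 bgr [46 47 50] [ 0.6656 -0.0043  0.0461] ((663.734130859375, -8.529412269592285), (15.213481903076172, 25.727659225463867), 22.601503372192383)
scene [267 252] 557 bgr [ 52 119 168] [0.6673 0.1174 0.0384] ((654.130859375, 110.10563659667969), (95.68970489501953, 99.08707427978516), 23.808998107910156)
top fly 565 [0.6497 0.1086 0.5277]
top pul 179 [ 0.6639 -0.1311  0.0614]
scene fly 303 [0.6591 0.1093 0.4563]
scene pul 103 [ 0.6609 -0.1327  0.0617]
```

View pics/end_scene.png

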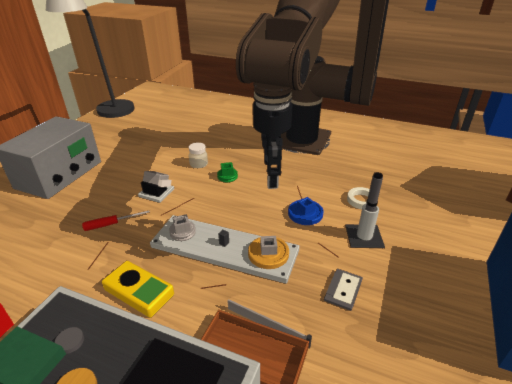

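The final view shows the pulley (181,230) and flywheel (267,252) seated, with rim tops at 38–39 mm against the 38 mm expected. The wand stands upright in its cup at (372,210) and nothing else has moved.

```bash
python3 -c "
from plant import ctrl
print(ctrl.sign_off(), ctrl.get_state()['time'])"
```

```text
the job is handed in; nothing more can be done
the job is handed in; nothing more can be done
```

Job handed in after about 45 s of robot time: tape head, pulley and flywheel demagnetised in order (no roller was in the scene), wand back upright in its cup, pulley seated on the right spindle and flywheel on the left, other things left in place; no verdict was returned.

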